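Shorten the telescoping light bar by one hole

ROBOT

A 6-joint arm with a two-finger parallel gripper is mounted at the origin on the work surface. World frame = base frame: x ahead of the robot, y to its left, z up, the work surface at z = 0. Lengths are in m, angles in rad, forces in N, time in s.
With the tool pointing down it reaches from about 0.3 to 0.875 m from the base axis. Payload 6.4 kg.
Tool frame: the origin (TCP) lies midway between the tips of the shut fingers; the grasp point (between the pads) lies 19 mm behind it; x points along the fingers, y is the direction in which the jaws open and shut, and the axes are right-handed (so a half turn about x gives the same grasp; the last joint's range is limited). The gripper opens to 88 mm and grips with 3 to 60 N. Pads are 18 mm wide; open, the fingers measure 123 mm over their backs; the gripper's body (75 mm by 187 mm) begins 45 mm behind the grasp point.
Start: joints at [1.132, 0.181, 1.607, -0, 1.354, -0.206], TCP at [0.133, 0.56, 0.239] pointing down, gripper open.
Joint ranges: [-2.99, 2.99], [-0.89, 2.07], [0.3, 2.58], [-1.14, 4.28], [0, 2.63], [-3.12, 3.12]. Speed limits (rad/s): [2.57, 2.57, 3.01, 3.14, 3.14, 3.14].

INTERFACE

Orientations are given as a unit quaternion [w, x, y, z].
In Python, from plant import ctrl, snapshot, get_calibration gives the robot as it stands. Calls block until the motion is done:
- ctrl.move_ptp(position, orientation): joint-space move of the TCP to a pose.
- ctrl.movel(position, frame=None, max_speed=0.15, until_force=None): straight line of the TCP; frame=None keeps the orientation; max_speed is the mean speed in m/s. With until_force (N) it stops when the force on the tool has changed by that much, and returns True; else False.
- ctrl.movej(angles): joint-space move.
- ctrl.grip(opening, strength=None): finger opening in m; strength is the grip in N (None keeps the last); returns when the fingers have stopped.
- ctrl.dwell(seconds).
- ctrl.solve_ik(position, orientation): joint angles nearest the present ones, or None.
- snapshot(name): name is "scene" or "side" or "wrist"; returns the picture (400x640x3 uint8, red, green, blue); there is no depth.
- get_calibration(name): a dict with "mtx" (3x3 intrinsics, pixels), "k1" (the pictures are not rectified: a ray, as slopes to the right and down, at radius r is drawn at 1 + k1 r^2 times it, then the intrinsics apply), "R" (3x3) and "t" (3): a world point X has camera coordinates R X + t. Camera axes: x right, y down, z forward; pixel columns grow to the right and rows downward; lengths in m; the calibration is good to about 2 mm. A picture is of the moment at which its call begins: read the wrist's pose just before it. get_calibration takes no time and is no camera call; for the wrist camera it gives the pose at the moment of the call.
A pose or a line that the arm cannot do raises ctrl.Unreachable and nothing moves.
- ctrl.close_job(): hands the job in, once; it reports no verdict.
Readings, each from a call of its own:
- ctrl.current_clock(): time.
- ctrl.current_qpos(): joint angles.
- ctrl.current_qvel(): joint speeds.
- ctrl.current_joint_torque(): joint torques, N m.
- ctrl.current_ee_pos(): TCP position.
- ctrl.current_tcp_rot(): TCP orientation.
- ctrl.current_wrist_force(): force on the tool from outside, world axes, zero at the start.
- ctrl.current_wrist_torque(): the same for the moment, N m.
- ctrl.current_gripper_width(): finger opening in m.
Only numpy, scipy, OpenCV 4.12 (cv2) and the standard library are available. Lean on these libraries where they do the work, as an engineer would, in place of code of your own. Each camera call takes 0.05 s, during which the arm holds its last target. There are 200 camera calls.

TASK

Shorten the trailer light bar by one hole: press in the sprung button on top, slide the lamp end in, and stop when the button has sprung fully out through the very next hole. Do it gently, because the thin tube dents and the lamp bracket bends; push on the steel bracket and never on the red lens. Leave everything else on the bench where it is and let go of the bar at the end.

Things in the scene. Friction and masses are not known exactly. Their poses are not given: they have to be found in the camera images.
- bar: Telescoping light bar of square tube, fixed level in two cradles; a lamp on a bracket at each end. Origin on the bench directly below the hole the button stands in at the start; y runs along the bar towards the sliding lamp end, z up. Pushes over 35 N anywhere on the bar, button included, dent it. Pushing the tube in means towards -y.
- mouth (a point): Middle of the upper edge of the outer tube's open mouth. The outer tube is aluminium, 32 mm square, flat upper face 85 mm above the bench, from bar y = +18 mm (here) to -200 mm. Its upper face has more 13 mm holes towards -y: the next one is 40 to 68 mm from the first (centre to centre), different on every bar and not measured, so feel for it. A 26 mm steel tube slides in it.
- button_top (a point): Top of the domed steel snap button, 10 mm across, carried by the sliding tube. Out, it stands 6.5 mm above the outer tube's face (91.5 mm above the bench). Spring: 3 N to start, 7 N when flush. Held flush by a fingertip it can be dragged towards -y by friction and slips under the tube wall; after 8 mm of slide it stays trapped there.
- bracket_top (a point): Middle of the top edge of the sliding tube's bracket: an upright steel plate 64 mm wide across the bar, 6 mm thick, 36 to 121 mm above the bench. It bends if pushed with over 18 N. It is 98 mm from the button along the bar's +y.
- bracket_push (a point): Point to push, on the outer face of that bracket (the face that looks along +y), 109 mm above the bench. The lamp sits lower on this face, up to 78 mm above the bench and standing out 36 mm, so push above 85 mm, towards the bar's -y. With the button trapped the tube slides with 3 to 6 N, and stops dead when the button pops out in a hole.
- lens_face (a point): Middle of the outer face of the sliding lamp's round red lens, 48 mm across, 20 mm thick, 52 mm above the bench.
- tube (a joint): How far the inner tube has been slid in from its starting hole, m: about 0 at the start, grows as the bar gets shorter; the end stop is at 0.075.
- button (a joint): How far the button is pressed in, m: 0 fully out, 0.0065 flush with the tube, about 0.006 when trapped under the wall.
- red_lens: Loose red lamp lens, 68 mm wide, 39 mm tall, a bystander near the bar. Origin under its centre.
- amber_lens: Loose amber lamp lens, 68 mm wide, 39 mm tall, a bystander near the bar. Origin under its centre.
- grommet: Black rubber ring 60 mm across, 14 mm tall, a bystander near the bar. Origin under its centre.
- jar: Jar 64 mm across, 85 mm tall, a bystander. Origin under its centre.
- screwdriver: Screwdriver lying on the bench, a bystander.
- bulb_box: Small red box 70 x 110 x 35 mm, a bystander. Origin under its centre.
- wrench: Wrench lying on the bench, a bystander.

How it is judged:
On the way, in this order (a step that is already met when the one before it is completed fails the run):
1. the button is pressed in about flush (value of joint button above 0.0055 m), for 0.05 s.
2. the button has sprung out in the next hole (value of joint tube between 0.036 and 0.072 m and value of joint button below 0.0012 m), for 0.2 s.
At the end, for the whole second after the job is handed in: The inner tube is slid in by one hole (36 to 72 mm, by the spacing of this bar), at rest, and the button stands fully out in that hole (less than 1.2 mm pressed) (all of step 2 and velocity of joint tube between -0.005 and 0.005 m/s); the robot touches nothing.
It fails at once if the bar is pushed harder than 35 N (contact force between any of the arm, the fingers and bar above 35 N).
It fails at once if the sliding bracket is pushed harder than 18 N (contact force between any of the arm, the fingers and tube_c1 above 18 N).
It fails at once if the red lens is pushed on (over 2 N) (contact force between any of the arm, the fingers and tube_c3 above 2 N).
It fails at once if a bystander is shifted by more than 25 mm (distance of any of red_lens, amber_lens, grommet, jar, screwdriver, bulb_box, wrench from where it was at the start of the episode above 0.025 m).
It also fails if it takes over 51 s, if anything falls off the work surface, if the arm or the gripper's body presses on something with over 40 N, if the wrist force passes 120 N, or if a joint passes its speed limit or range.

## Working session

There is one attempt and no reset: what is moved stays moved. The work goes in short steps, each a Python script; the robot and the scene stay as the last script left them, time stands still between calls to the robot, and variables do not carry over. Pictures are saved under pics/ and viewed, about 8 in all and at most 12, crops included, and the job is handed in when it is done.

```bash
ls; mkdir -p pics
python3 - <<'E'
from plant import ctrl,snapshot,get_calibration
import cv2
for n in("scene","side","wrist"):
    c=get_calibration(n); print(n,c)
    im=snapshot(n); cv2.imwrite(f"pics/{n}0.png",im[:,:,::-1])
print(ctrl.current_clock(),ctrl.current_tcp_rot(),ctrl.current_ee_pos())
E
```

```text
pics
scene {'mtx': array([[404.88283038,   0.        , 322.87105167],
       [  0.        , 404.88283038, 199.28868605],
       [  0.        ,   0.        ,   1.        ]]), 'k1': -0.09212440325543632, 'R': array([[ 0.33926331,  0.94060091, -0.01305126],
       [ 0.6226272 , -0.23493097, -0.74642   ],
       [-0.70514948,  0.24510684, -0.66534717]]), 't': array([-0.16936831, -0.25731979,  1.58293693])}
side {'mtx': array([[369.50313342,   0.        , 327.66318819],
       [  0.        , 369.50313342, 200.34298434],
       [  0.        ,   0.        ,   1.        ]]), 'k1': -0.01656477932176187, 'R': array([[ 0.92958266, -0.36850416,  0.0089872 ],
       [-0.22994135, -0.59875741, -0.76721349],
       [ 0.28810252,  0.71112182, -0.64132885]]), 't': array([-0.50684375,  0.20510712,  0.8711408 ])}
wrist {'mtx': array([[350.5935442 ,   0.        , 314.95936545],
       [  0.        , 350.5935442 , 206.50526655],
       [  0.        ,   0.        ,   1.        ]]), 'k1': -0.06715698714994199, 'R': array([[ 0.23044507,  0.97308311, -0.0020806 ],
       [ 0.92728502, -0.21894994,  0.30365016],
       [ 0.29502129, -0.07190399, -0.95278132]]), 't': array([-0.57361412, -0.04192791,  0.39160699])}
0.15 [ 0.70218353  0.08168265  0.70245936 -0.08256565] [0.13248704 0.55912964 0.23803271]
```

View pics/scene0.png

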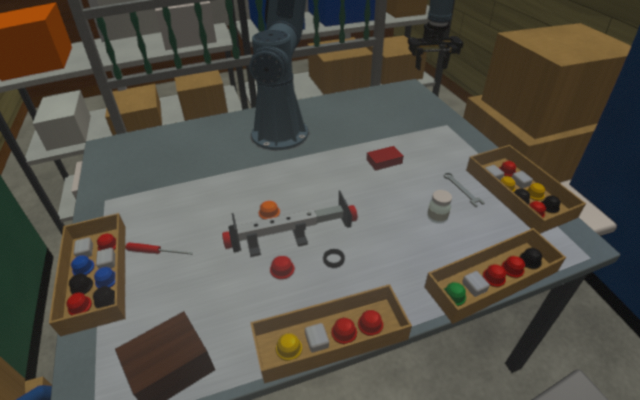

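View pics/side0.png

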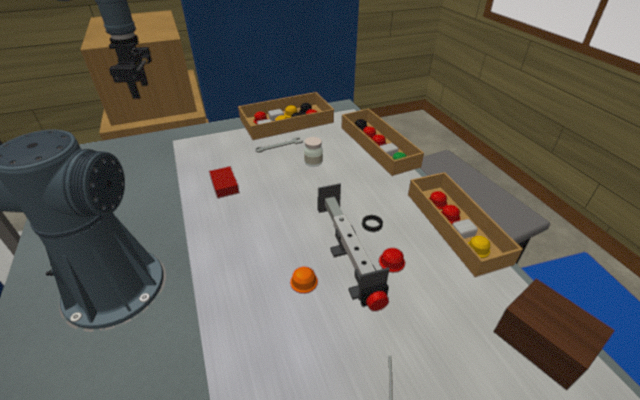

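The scene view shows the bar from about (230,235) to (350,210), and the thinner sliding end looks to be the right (world +y) one. I'll zoom in on both views.

Run:
```python
import cv2,numpy as np
a=cv2.imread("pics/scene0.png")[180:260,215:375]; b=cv2.imread("pics/side0.png")[175:315,300:440]
a=cv2.resize(a,None,fx=5,fy=5,interpolation=cv2.INTER_CUBIC)[:,:800]
cv2.imwrite("pics/a.png",a); cv2.imwrite("pics/b.png",cv2.resize(b,None,fx=4,fy=4,interpolation=cv2.INTER_CUBIC))
```

```text
(no output)
```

View pics/a.png

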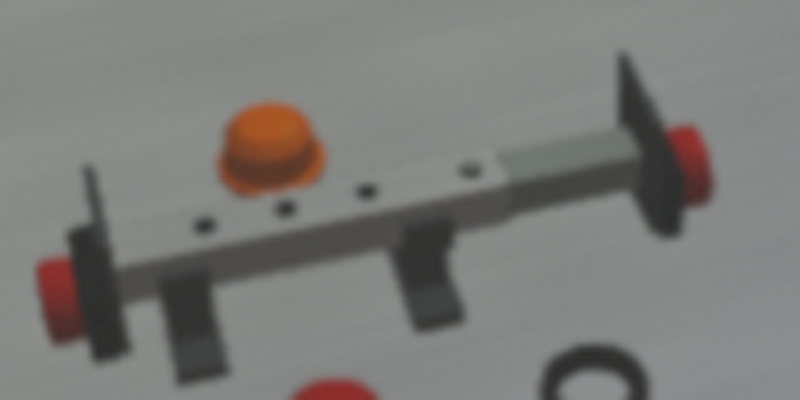

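View pics/b.png

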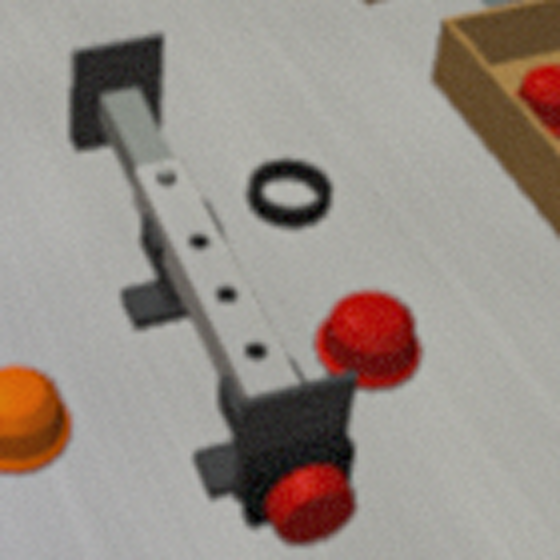

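The lone thin, greenish tube is at the right end of the scene view, so world +y is the sliding end. The button is at scene crop (470,170), with holes at (367,191), (286,209) and (204,225). In the side crop the button is at (167,178), with holes at (199,241), (227,294) and (256,350).

```bash
cat > h.py <<'E'
import numpy as np,cv2
from plant import ctrl,snapshot,get_calibration
def ray(c,p):
    K=c["mtx"]; d=np.array([c["k1"],0,0,0,0.])
    n=cv2.undistortPoints(np.array([[p]],float),K,d)[0,0]
    return -c["R"].T@c["t"], c["R"].T@np.array([n[0],n[1],1])
def onz(c,p,z):
    o,d=ray(c,p); return o+d*(z-o[2])/d[2]
E
python3 - <<'E'
from h import *
np.set_printoptions(precision=4,suppress=True)
A=[(470,170),(367,191),(286,209),(204,225)];B=[(167,178),(199,241),(227,294),(256,350)]
cs,cb=get_calibration("scene"),get_calibration("side")
f=lambda p,s,o:((p[0]+.5)/s-.5+o[0],(p[1]+.5)/s-.5+o[1])
for n,c,L,s,o in(("scene",cs,A,5,(215,180)),("side",cb,B,4,(300,175))):
    P=[onz(c,f(p,s,o),.085) for p in L]; P[0]=onz(c,f(L[0],s,o),.087); P=np.array(P);print(n,P); print(np.linalg.norm(np.diff(P,axis=0),axis=1)); v=P[1]-P[3]; print(np.degrees(np.arctan2(v[1],v[0])))
# bracket top mid check
print(onz(cs,f((643,75+0),5,(215,180)),.121),onz(cb,f((117,43),4,(300,175)),.121))
print(onz(cs,f((643,75+0),5,(215,180)),.121)[:2])
E
```

```text
scene [[ 0.5577 -0.0617  0.087 ]
 [ 0.5516 -0.1193  0.085 ]
 [ 0.5496 -0.1646  0.085 ]
 [ 0.546  -0.2094  0.085 ]]
[0.0579 0.0453 0.045 ]
86.40079153678283
side [[ 0.557  -0.0619  0.087 ]
 [ 0.5539 -0.1183  0.085 ]
 [ 0.5514 -0.1637  0.085 ]
 [ 0.5486 -0.208   0.085 ]]
[0.0565 0.0454 0.0444]
86.5898789161709
[0.5533 0.0421 0.121 ] [0.5626 0.0379 0.121 ]
[0.5533 0.0421]
```

Both views agree within 2 mm: bar direction about 86.5°, button at (0.557,-0.062), next hole about 57 mm along. The side view puts the bracket at (0.563,0.038), against (0.563,0.036) expected. I'll close the fingers, hover and press.

```bash
cat >> h.py <<'E'
from scipy.spatial.transform import Rotation as Ro
np.set_printoptions(precision=4,suppress=True)
th=np.radians(86.5); U=np.array([np.cos(th),np.sin(th),0]); BT=np.array([.557,-.062,0])
def quat(s=1):
    y=s*np.array([U[1],-U[0],0]); x=np.array([0,0,-1.]); q=Ro.from_matrix(np.c_[x,y,np.cross(x,y)]).as_quat()
    return [q[3],q[0],q[1],q[2]]
def st(m=""): print(m,round(ctrl.current_clock(),2),"p",np.array(ctrl.current_ee_pos()),"F",np.array(ctrl.current_wrist_force()))
E
python3 - <<'E'
from h import *
p=BT+2e-3*U+[0,0,.2]
for s in(1,-1): print(s,ctrl.solve_ik(p,quat(s)))
q0=np.array(ctrl.current_qpos())
s=min((1,-1),key=lambda s:abs(np.array(ctrl.solve_ik(p,quat(s)))-q0).max())
print(s)
ctrl.grip(0.0,20); st("grip")
ctrl.move_ptp(p,quat(s)); p[2]=.115; ctrl.movel(p); st("hover")
cv2.imwrite("pics/side1.png",cv2.resize(snapshot("side")[150:300,270:470,::-1],None,fx=4,fy=4,interpolation=cv2.INTER_CUBIC))
E
```

```text
1 [-0.3191  0.1859  1.6824 -0.      1.2733 -0.258 ]
-1 [-0.3191  0.1859  1.6824 -0.      1.2733  2.8836]
1
grip 1.45 p [0.1327 0.5595 0.2387] F [-0.5667  0.0166  0.3527]
hover 4.83 p [ 0.5577 -0.06    0.1157] F [-0.3212 -0.6946 -0.2296]
```

View pics/side1.png

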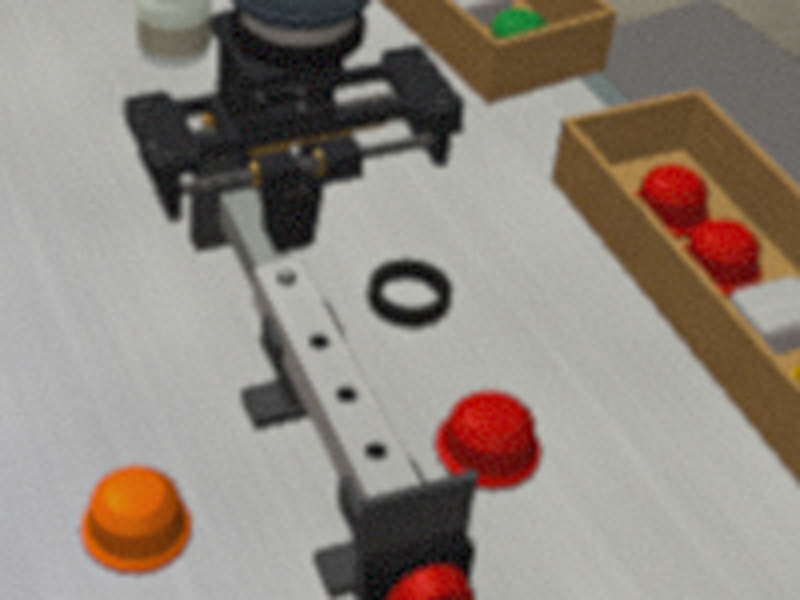

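The fingertip (290,245) hangs directly over the button (287,277), so I'll press slowly.

Run:
```python
from h import *
p=BT+2e-3*U
ctrl.movel([p[0],p[1],.095]); st("near")
print(ctrl.movel([p[0],p[1],.080],max_speed=.006,until_force=11)); st("press")
ctrl.dwell(.1); st()
```

```text
near 5.16 p [ 0.5568 -0.0599  0.0951] F [ 0.0375 -1.0194  0.9436]
True
press 6.73 p [ 0.5573 -0.0601  0.0857] F [-1.9556  1.354   6.3185]
 6.83 p [ 0.5573 -0.0601  0.0857] F [-1.5864  0.8127  6.4655]
```

Run:
```python
from h import *
p=BT+2e-3*U
print(ctrl.movel([p[0],p[1],.0835],max_speed=.004,until_force=8)); st("press")
ctrl.dwell(.1); st()
z=ctrl.current_ee_pos()[2]
for d in(4,8,12):
    t=p-d*1e-3*U
    print(ctrl.movel([t[0],t[1],z-.0003],max_speed=.01,until_force=14)); st(d)
```

```text
True
press 7.14 p [ 0.5573 -0.06    0.0856] F [-1.8495  0.5905  6.2798]
 7.24 p [ 0.5573 -0.06    0.0857] F [-1.6944 -0.0261  6.0898]
False
4 7.8 p [ 0.5571 -0.0639  0.0858] F [-1.2569  1.5425  5.7907]
False
8 8.35 p [ 0.5568 -0.0679  0.0855] F [0.3031 1.5991 4.7745]
False
12 8.9 p [ 0.5564 -0.0722  0.0855] F [0.5281 2.4191 4.3658]
```

Run:
```python
from h import *
a=cv2.resize(snapshot("side")[170:270,300:400,::-1],None,fx=4,fy=4,interpolation=cv2.INTER_CUBIC)
b=cv2.resize(snapshot("scene")[170:270,280:380,::-1],None,fx=4,fy=4,interpolation=cv2.INTER_CUBIC)
cv2.imwrite("pics/c.png",np.hstack([a,b]))
```

```text
(no output)
```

View pics/c.png

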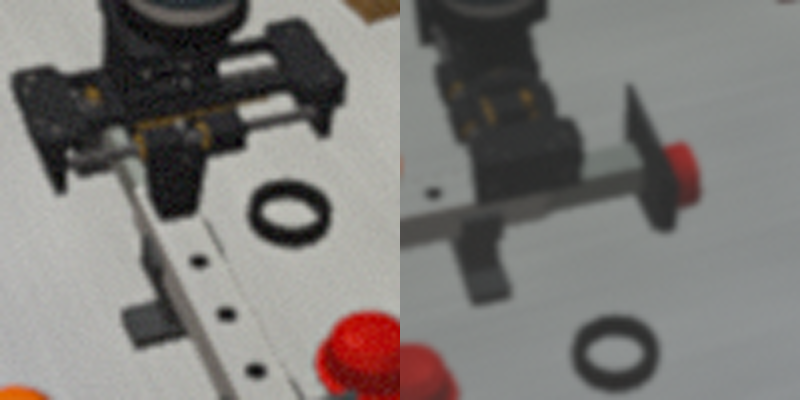

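The bracket and lens have moved about 2 px in the scene view, or 5–7 mm of slide, so the drag works. I'll continue, tracking the lens by its red centroid and converting pixels to mm.

```bash
cat >> h.py <<'E'
def lensx(im):
    s=im[190:225,325:370].astype(int); m=(s[:,:,0]-np.maximum(s[:,:,1],s[:,:,2]))>35
    r,c=np.nonzero(m); return np.array([c.mean()+325,r.mean()+190])
def pos(p): return float(onz(get_calibration("scene"),p,.052)@U)*1e3
def slide():
    i0=cv2.imread("pics/scene0.png")[:,:,::-1]
    return pos(lensx(i0))-pos(np.mean([lensx(snapshot("scene")) for _ in range(2)],0))
E
python3 - <<'E'
from h import *
p=BT+2e-3*U; print("slide mm",slide())
z=ctrl.current_ee_pos()[2]
for d in(15,18,20):
    t=p-d*1e-3*U
    ctrl.movel([t[0],t[1],.0852],max_speed=.01,until_force=14); st(d); print("slide",slide())
E
```

```text
slide mm 7.041734862095325
15 9.55 p [ 0.5564 -0.0745  0.0854] F [0.7703 4.6925 6.4954]
slide 7.237407811312934
18 10.1 p [ 0.5562 -0.0776  0.0854] F [0.3557 4.2892 6.6428]
slide 7.184458095695092
20 10.55 p [ 0.556  -0.0795  0.0854] F [0.2179 4.5572 7.0212]
slide 7.2988291869706785
```

The slide holds at about 7.2 mm while the finger has passed the hole entirely, so the button is trapped. Next I'll lift and go to the bracket.

Run:
```python
from h import *
P=lambda d,z:BT+d*1e-3*U+[0,0,z]
ctrl.movel(P(-18,.165)); print("slide",slide())
ctrl.movel(P(125,.165)); ctrl.movel(P(125,.1)); st("behind")
print(ctrl.movel(P(95,.1),max_speed=.015,until_force=9)); st("c"); print("slide",slide())
```

```text
slide 7.0880251575375866
behind 13.12 p [0.5649 0.0623 0.1003] F [ 0.0972  0.0364 -0.241 ]
False
c 15.27 p [0.5629 0.0338 0.1   ] F [1.0905 5.6005 0.0521]
slide 17.469328906542515
```

The bracket is moving with about 5.6 N. I'll go on, slowing near the hole.

Run:
```python
from h import *
P=lambda d,z:BT+d*1e-3*U+[0,0,z]
for d,v in((80,.012),(70,.008),(64,.006),(58,.006),(52,.006),(47,.006),(43,.006)):
    hit=ctrl.movel(P(d,.1),max_speed=v,until_force=5); st(d); s=slide(); print("slide",s,hit)
    if hit or np.linalg.norm(ctrl.current_wrist_force())>9 or s>68: break
```

```text
80 16.77 p [0.5619 0.0187 0.1   ] F [1.6821 4.2847 0.3868]
slide 33.15083069138471 False
70 18.27 p [0.5613 0.0086 0.1   ] F [ 0.5038  5.2292 -0.697 ]
slide 43.101387473776576 False
64 19.52 p [0.561  0.0026 0.1   ] F [1.3262 4.6516 0.3426]
slide 49.3591299834722 False
58 20.57 p [ 0.5601 -0.0043  0.0995] F [-0.6414 -0.6961  0.602 ]
slide 57.9808085350368 True
```

Run:
```python
from h import *
P=lambda d,z:BT+d*1e-3*U+[0,0,z]
st(); a=slide(); print(ctrl.movel(P(55,.1),max_speed=.004,until_force=8)); st("nudge"); print(a,slide())
ctrl.movel(P(85,.1)); ctrl.movel(P(110,.2)); print("slide",slide()); st()
a=cv2.resize(snapshot("side")[170:270,300:400,::-1],None,fx=4,fy=4,interpolation=cv2.INTER_CUBIC)
b=cv2.resize(snapshot("scene")[170:270,260:360,::-1],None,fx=4,fy=4,interpolation=cv2.INTER_CUBIC)
cv2.imwrite("pics/d.png",np.hstack([a,b]))
```

```text
20.67 p [ 0.5597 -0.004   0.0991] F [-1.3178 -0.4929 -0.8257]
False
nudge 21.79 p [ 0.5602 -0.007   0.0999] F [-0.6175  2.1565 -0.613 ]
58.12515941963037 59.760522448695426
slide 59.53959372147065
 23.18 p [0.5629 0.0476 0.1985] F [-0.1537  0.024  -0.0888]
```

View pics/d.png

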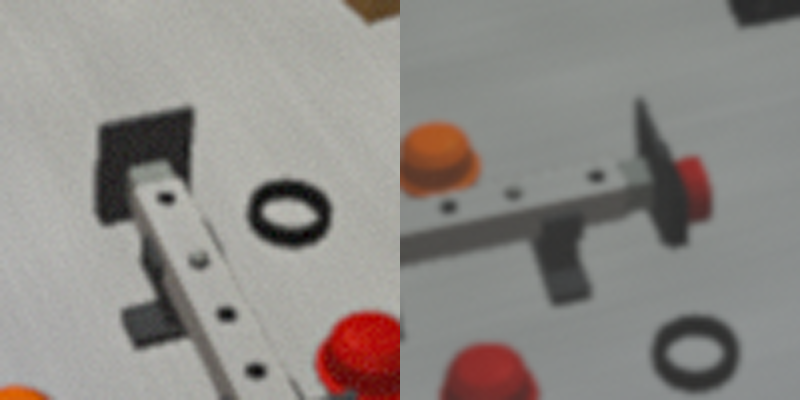

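The side view shows the silver button at (198,260) in the second hole, and the first hole (166,199) is dark. The nudge ended at low force, so I'll confirm the dead stop with a gentle push.

Run:
```python
from h import *
P=lambda d,z:BT+d*1e-3*U+[0,0,z]
ctrl.movel(P(85,.1)); ctrl.movel(P(60,.1),max_speed=.05)
print(ctrl.movel(P(51,.1),max_speed=.006,until_force=8)); st("push"); print(slide())
ctrl.movel(P(85,.1)); ctrl.movel(P(110,.2)); print("slide",slide()); st()
b=snapshot("side")[170:270,300:400,::-1]
cv2.imwrite("pics/e.png",cv2.resize(np.hstack([b[20:80,20:80],cv2.imread("pics/side0.png")[190:250,320:380]]),None,fx=6,fy=6,interpolation=cv2.INTER_CUBIC))
```

```text
False
push 26.41 p [ 0.5602 -0.0101  0.1   ] F [0.9589 6.1926 1.0408]
62.69930405386863
slide 62.30349153714975
 27.82 p [0.5629 0.0475 0.1986] F [-0.2619  0.6724  0.2736]
```

View pics/e.png

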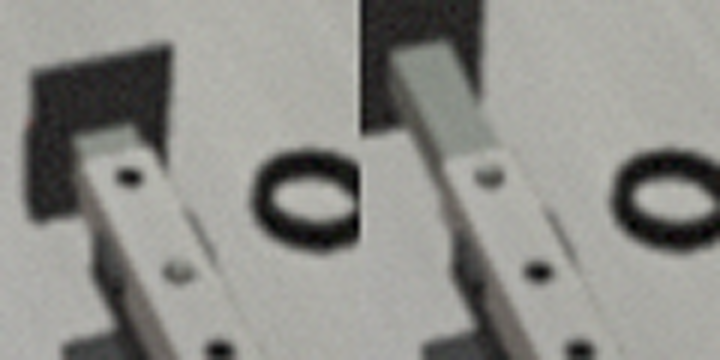

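The tube crept about 3 mm under 6 N, so a dead stop isn't proven yet. I'll push gently again until it stops, then check from near with the wrist camera.

Run:
```python
from h import *
P=lambda d,z:BT+d*1e-3*U+[0,0,z]
ctrl.movel(P(85,.1)); ctrl.movel(P(58,.1),max_speed=.05)
for d in(52,51,50,49,48):
    hit=ctrl.movel(P(d,.1),max_speed=.005,until_force=7.5); st(d); s=slide(); print("slide",s,hit)
    if hit or ctrl.current_wrist_force()[1]>9: break
ctrl.movel(P(85,.1)); ctrl.movel(P(85,.24));ctrl.movel(P(40,.2)); print("slide",slide()); st()
c=get_calibration("wrist"); im=snapshot("wrist")
cv2.imwrite("pics/w.png",im[:,:,::-1])
K=c["mtx"]; d=np.array([c["k1"],0,0,0,0.]);rv=cv2.Rodrigues(c["R"])[0]
print(cv2.projectPoints(np.array([P(0,.085),P(-57,.085),P(-57,.0915)]),rv,c["t"],K,d)[0][:,0])
```

```text
52 30.74 p [ 0.5602 -0.0098  0.1   ] F [0.5824 3.3773 0.135 ]
slide 62.1602255219963 False
51 31.19 p [ 0.5602 -0.0103  0.1   ] F [1.4754 6.2983 0.5879]
slide 62.95514052771709 False
50 31.64 p [ 0.5601 -0.0106  0.1   ] F [1.3995 9.8796 0.7923]
slide 63.17911867113629 False
49 32.09 p [ 0.5601 -0.0109  0.1   ] F [ 1.9619 11.8976  1.1227]
slide 63.33098689449324 False
slide 62.26008957842397
 34.32 p [ 0.5599 -0.0217  0.2007] F [-0.5025  0.9824 -0.279 ]
[[314.832  247.4664]
 [314.7778 307.3203]
 [314.7616 311.6854]]
```

View pics/w.png

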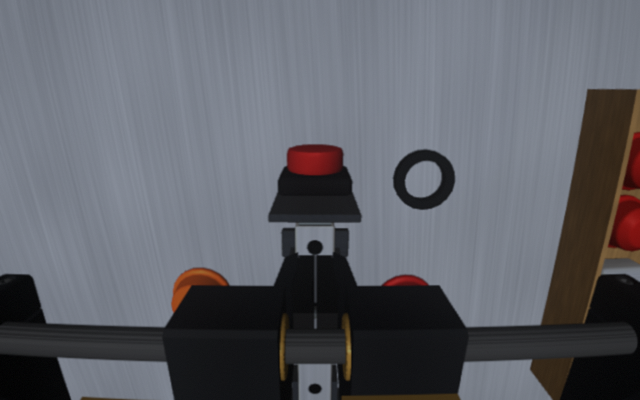

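The stop is dead: force rose to 12 N with only about 0.3 mm of motion per mm commanded. One close look at the button, then I'll hand in.

Run:
```python
from h import *
P=lambda d,z:BT+d*1e-3*U+[0,0,z]
ctrl.movel(P(-30,.17)); ctrl.dwell(.2); st()
c=get_calibration("wrist"); im=snapshot("wrist")
K=c["mtx"]; d=np.array([c["k1"],0,0,0,0.]);rv=cv2.Rodrigues(c["R"])[0]
uv=cv2.projectPoints(np.array([P(-57,.085),P(-57,.0915)]),rv,c["t"],K,d)[0][:,0]; print(uv)
u,v=uv[0].astype(int); im=im[v-70:v+30,u-50:u+50,::-1]
cv2.imwrite("pics/w2.png",cv2.resize(im,None,fx=5,fy=5,interpolation=cv2.INTER_CUBIC))
```

```text
35.23 p [ 0.5555 -0.0912  0.1705] F [-0.4216 -0.8679  0.0771]
[[314.952  248.7663]
 [314.9349 252.616 ]]
```

View pics/w2.png

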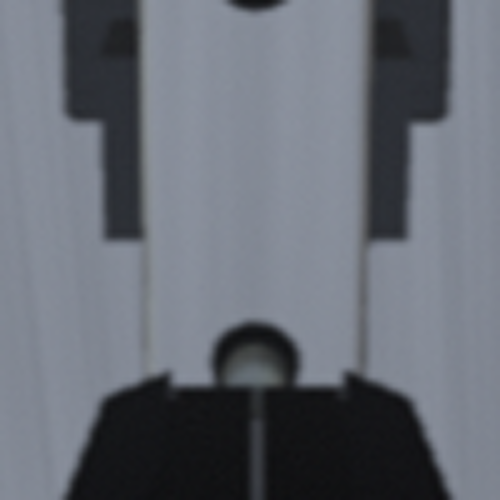

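The button stands in the next hole, against its far edge, and the arm is clear at z = 0.17. Handing in.

Run:
```python
from h import *
print("slide",slide()); ctrl.movel(ctrl.current_ee_pos()+np.array([0,0,.06])); st(); ctrl.close_job()
```

```text
slide 62.26008957842397
 35.92 p [ 0.5552 -0.0913  0.2299] F [-0.5567  1.0704 -0.399 ]
the job is handed in; nothing more can be done
```

I shortened the bar by one hole and handed the job in at about 36 s, with the arm clear of everything. The hand-in returned no verdict. I pressed the button with the closed fingertips at 6–7 N and dragged it under the wall. Then I pushed the bracket from 100 mm up, at about 5 N, until the button popped out.

**Last checks**
- **Button:** the side and wrist pictures show it in the second hole, with the first hole empty. I judged it fully out from these pictures and the dead stop; I did not measure how far it stands out.
- **Dead stop:** a confirming push rose to about 12 N (limit 18 N) with almost no movement.
- **Extra movement:** the first two nudges after the pop still moved the tube by about 4.5 mm, against the roughly 3 mm of play I expected.
- **Slide distance:** the lens in the scene picture gives 62 mm, but the hole spacing measured 57–58 mm. I put the difference down to hole play and a few millimetres of bias in tracking the lens. Both are inside 36–72 mm.
- **Bystanders:** I saw no contact with any of them, but I did not measure their final positions.

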